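# Take the ferrite rod aerial out of a receiver chassis

## Task

Unplug the long ferrite rod aerial from its spring socket by pulling it back along its length inside the grey receiver chassis, then tilt it and draw it out plug end first through the hatch, which is shorter than the rod; ferrite is brittle, so do not wrench it against the metal. Finish while still holding the aerial in the gripper, still, in the air over the chassis, with all of it at least 4 cm above the chassis top. Leave everything else on the bench where it is.

Things in the scene. Friction and masses are not known exactly. Their poses are not given: they have to be found in the camera images.
- chassis: Fixed grey sheet metal box 300 (x) x 190 (y) x 75 (z) mm. Origin: centre of its underside, on the bench; z up; x runs along the aerial, its +x end roughly to the robot's left. Walls and floor 4 mm, top 5 mm thick (z 70 to 75). Inside it is empty from x -146 to the socket and down to z 4, but for the saddle and two small parts up to 16 mm high near y +50 and -50.
- hatch (a point): Centre of the hatch, the only opening, level with the chassis top, at chassis x +20, y 0, z 75 mm. The hatch is 120 mm long (chassis x -40 to +80) and 130 mm wide (y -65 to +65).
- saddle (a point): Middle of the wooden saddle that carries the rod, at chassis x -35, y 0, z 46 mm; 6 mm thick along x, within 15 mm of the centre line, its cheeks 10 mm higher beside the rod.
- socket (a point): The black aerial socket under the far part of the top (chassis x 95 to 135, y -25 to +25, floor at z 46); this point at chassis x 112, y 0, z 52 mm. Here two upright spring pins close in behind the ball plug; pulling towards chassis -x with about 8 to 12 N brings the ball between them after 7 mm, then they push it on as hard until it is free at 15 mm.
- aerial: Dark grey ferrite rod 12 mm thick, 200 mm long, 90 to 150 g, lying level. Origin on its axis half way along; x towards the plug: the last 20 mm are a thin brass neck and a 12 mm ball. Grip it at the white square coil former, 16 x 16 mm, x +10 to +50. It starts plugged in at chassis x +25, y 0, z 52 mm, its ball reaching 45 mm under the far part of the top, its tail 35 mm under the near part.
- aerial_grip (a point): Middle of the white coil former, on the rod's axis (aerial x +30 mm); 23 mm below the chassis top at the start, in view through the hatch.
- aerial_tip (a point): End of the brass ball plug, on the rod's axis (aerial x +100 mm).
- aerial_tail (a point): Other end of the rod, with a red band, on its axis (aerial x -100 mm).
- transformer: Bystander: black steel transformer, 90 x 74 x 60 mm, standing. Origin: centre of underside.
- valve_a: Bystander: blue glass miniature valve standing upright, 21 mm diameter, 60 mm tall. Origin: centre of underside.
- valve_b: Bystander: a second blue glass valve, same size. Origin: centre of underside.
- dial_hub: Bystander: brass tuning dial hub, flange 52 mm in diameter, 24 mm tall. Origin: centre of underside.
- mug: Bystander: white enamel mug of spare knobs, 80 mm diameter, 80 mm tall, handle at +y. Origin: centre of underside.
- screwdriver: Bystander: screwdriver lying on the bench. Origin: in its underside.
Mind the look-alikes: they are no part of the job. What is meant by the aerial is not green, and is the larger of those in its own colour.

How it is judged:
On the way, in this order (a step that is already met when the one before it is completed fails the run):
1. the aerial is pulled out of its socket (its plug end 35 mm or more back from where it sat) (x of aerial_tip in the frame of chassis below 0.09 m), for 0.1 s.
2. its plug end is up through the hatch while its tail is still below the chassis top (z of aerial_tip in the frame of chassis above 0.085 m and z of aerial_tail in the frame of chassis below 0.065 m), for 0.1 s.
At the end, for the whole second after the job is handed in: The aerial is held still (under 3 cm/s) between the fingers (over 2 N), not touching the chassis, both ends of its axis 44 mm or more above the chassis top, its coil former within 25 cm sideways of the chassis centre; every bystander within 3 cm of where it was (z of each of aerial_tip, aerial_tail in the frame of chassis above 0.119 m and contact force between aerial and the fingers above 2 N and contact force between aerial and chassis below 0.2 N and horizontal distance between aerial_grip and chassis below 0.25 m and linear speed of aerial below 0.03 m/s and distance of each of transformer, valve_a, valve_b, dial_hub, mug, screwdriver from where it was at the start of the episode below 0.03 m); the arm keeps its last pose, push and grip.
It fails at once if a bystander is moved by more than 3 cm (distance of any of transformer, valve_a, valve_b, dial_hub, mug, screwdriver from where it was at the start of the episode above 0.03 m).
It fails at once if a glass valve is knocked over (angle between any of valve_a, valve_b's own z axis and vertical above 0.5 rad).
It fails at once if the brittle aerial is wrenched against the chassis with more than 60 N (contact force between aerial and chassis above 60 N).
It also fails if it takes over 42 s, if anything falls off the work surface, if the arm or the gripper's body presses on something with over 40 N, if the wrist force passes 120 N, or if a joint passes its speed limit or range.

## Robot

A 6-joint arm with a two-finger parallel gripper is mounted at the origin on the work surface. World frame = base frame: x ahead of the robot, y to its left, z up, the work surface at z = 0. Lengths are in m, angles in rad, forces in N, time in s.
With the tool pointing down it reaches from about 0.375 to 0.9 m from the base axis. Payload 3.1 kg.
Tool frame: the origin (TCP) lies midway between the tips of the shut fingers; the grasp point (between the pads) lies 19 mm behind it; z points along the fingers, y is the direction in which the jaws open and shut (so a half turn about z gives the same grasp; the last joint's range is limited). The gripper opens to 85 mm and grips with 20 to 120 N. Pads are 22 mm wide; open, the fingers measure 114 mm over their backs; the gripper's body (76 mm by 85 mm) begins 54 mm behind the grasp point. The pads swing forward as they close: fully open they stand 13 mm farther back than shut.
Start: joints at [1.145, 0.527, 1.433, -0, 1.181, -0.178], TCP at [0.153, 0.606, 0.207] pointing down, gripper open.
Joint ranges: [-3.08, 3.08], [-0.75, 2.2], [0.22, 2.44], [-1.43, 4.57], [0, 2.65], [-2.85, 2.85]. Speed limits (rad/s): [2.79, 2.79, 3.14, 3.14, 3.14, 3.14].

## Interface

Orientations are given as a unit quaternion [x, y, z, w].
In Python, from station import manip gives the robot as it stands.
- The arm moves only by the tool servo_tool, never from a script. Its argument "motion" is a list of rows, each a list of 7 numbers: the shift along the tool's x, y, z in mm, then the turn, a rotation vector about the tool's x, y, z in rad, then the opening, from -1 (shut) to 1 (fully open), so that 0 is half open. In form: [[x, y, z, rx, ry, rz, hand], ...]. A call has 1 to 12 rows; each row shifts and turns the pose as measured when the row begins, along the tool's axes as they then stand; what a row does not reach is not made up. A row lasts 1/12 s, in which the tool goes at most 41.7 mm and 7.16 degrees, less where a joint would pass 70% of its speed; a pose out of reach is approached as far as the arm can. A call with a gripper value outside its range is refused whole. The fingers move at their own pace and stop on an object; "grip_force" is the grip in N (left out, the last holds). Time passes only in rows, so rows that do not move let the fingers close. It gives the time, the measured TCP pose, the force and the opening at its end, in the units of the state.
- manip.sense(): the state, without advancing time (a new reading comes with each control period).
- manip.snapshot(name): name is "side" or "top"; returns a dict with "frame" (480x640x3 uint8, red, green, blue), "mtx" (3x3 intrinsics, pixels), "world_from_camera" (4x4, takes a point from camera to world coordinates). Camera axes: x right, y up, looking along -z (the intrinsics and any distortion apply to the point x, -y, -z); pixel columns grow to the right and rows downward; lengths in m; the calibration is good to about 2 mm. A picture is of the moment at which its call begins. There is no depth.
- manip.sign_off(): hands the job in, once; it reports no verdict.
The state is a dict: "t": time; "q": joint angles; "qd": joint speeds; "tau": joint torques, N m; "tcp_pos": TCP position; "tool_rot": TCP orientation; "force": force on the tool from outside, world axes, zero at the start; "ft_torque": the same for the moment, N m; "finger_gap": opening from 0.0 (shut) to 1.0 (fully open).
Only numpy, scipy, OpenCV 4.12 (cv2) and the standard library are available. Lean on these libraries where they do the work, as an engineer would, in place of code of your own. Each camera call takes 0.05 s, during which the arm holds its last target.

## Working session

There is one attempt and no reset: what is moved stays moved. The work goes in short steps, Python scripts to look and compute and a tool call to move; the robot and the scene stay as the last step left them, time stands still between calls to the robot, and variables do not carry over. Pictures are saved under pics/ and viewed, and the job is handed in when it is done.

Besides the shell and the picture viewer there is one more tool, called after ">>>" as name([rows], argument=value, ...), one row to a line, values as JSON. servo_tool: Moves the arm, as the interface text tells. Its arguments: {"type":"object","properties":{"motion":{"type":"array"},"grip_force":{"type":"number"}},"required":["motion"]}

```bash
mkdir -p pics; python3 - <<'E'
from station import manip
import cv2,numpy as np
print(manip.sense())
for n in ("side","top"):
    s=manip.snapshot(n); cv2.imwrite(f"pics/{n}0.png",s["frame"][:,:,::-1]); print(n,s["mtx"],s["world_from_camera"],s.keys())
E
```

```text
{'t': 0.0, 'q': array([ 1.14451207e+00,  5.28481283e-01,  1.43389243e+00,  2.69361815e-05,
        1.18139334e+00, -1.78484984e-01]), 'qd': array([ 0.00070621,  0.00130319,  0.00058397, -0.0008841 ,  0.00139267,
       -0.00204321]), 'tau': array([-6.45974887e-04, -4.42356563e+01, -1.78021091e+01, -3.84849081e-04,
        8.59340216e-03,  9.22203157e-06]), 'tcp_pos': array([0.15292958, 0.60521755, 0.20612752]), 'tool_rot': array([ 1.23587893e-01,  9.92333034e-01, -1.03416685e-03, -3.35655531e-04]), 'force': array([ 0.46588335, -1.23480519,  0.55301864]), 'ft_torque': array([-0.0154357 ,  0.02118112,  0.04481802]), 'finger_gap': 1.0006191003991105}
side [[528.64955127   0.         327.80583072]
 [  0.         528.64955127 245.5717527 ]
 [  0.           0.           1.        ]] [[-0.98815616  0.11834187 -0.09768624  0.37517125]
 [-0.15207763 -0.67024437  0.72639168  0.77982999]
 [ 0.0204889   0.73264431  0.68030326  0.82660097]
 [ 0.          0.          0.          1.        ]] dict_keys(['frame', 'mtx', 'world_from_camera'])
top [[456.43796763   0.         311.67684815]
 [  0.         456.43796763 236.91234033]
 [  0.           0.           1.        ]] [[ 0.03959561  0.97863135 -0.20177431  0.24637309]
 [-0.99920155  0.03985727 -0.00276757 -0.0201932 ]
 [ 0.00533375  0.20172279  0.97942813  1.1831209 ]
 [ 0.          0.          0.          1.        ]] dict_keys(['frame', 'mtx', 'world_from_camera'])
```

View pics/side0.png

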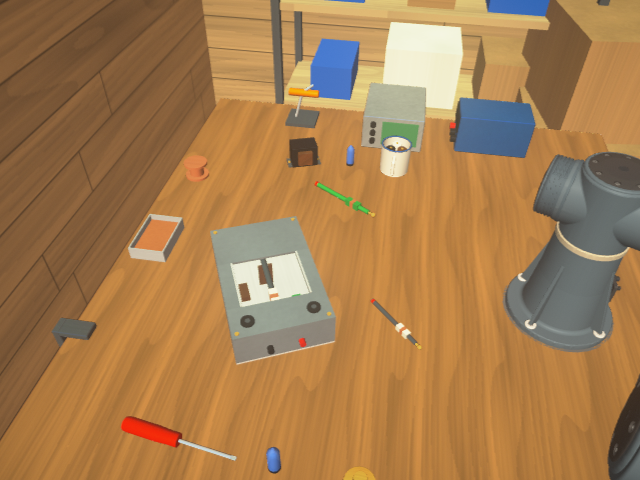

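View pics/top0.png

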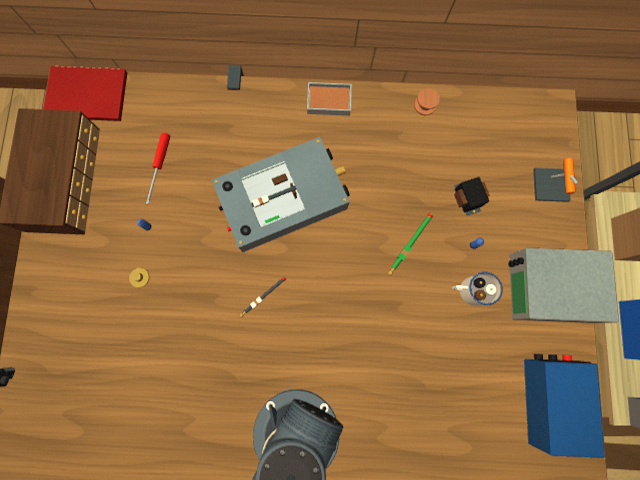

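```bash
python3 - <<'E'
import cv2,numpy as np
s=cv2.imread("pics/side0.png")[210:370,200:345]; t=cv2.imread("pics/top0.png")[130:260,205:360]
cv2.imwrite("pics/s1.png",cv2.resize(s,None,fx=4.5,fy=3.7,interpolation=2) if 0 else cv2.resize(s,None,fx=3.75,fy=3.75,interpolation=2))
cv2.imwrite("pics/t1.png",cv2.resize(t,None,fx=4.5,fy=4.5,interpolation=2))
E
```

```text
(no output)
```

View pics/s1.png

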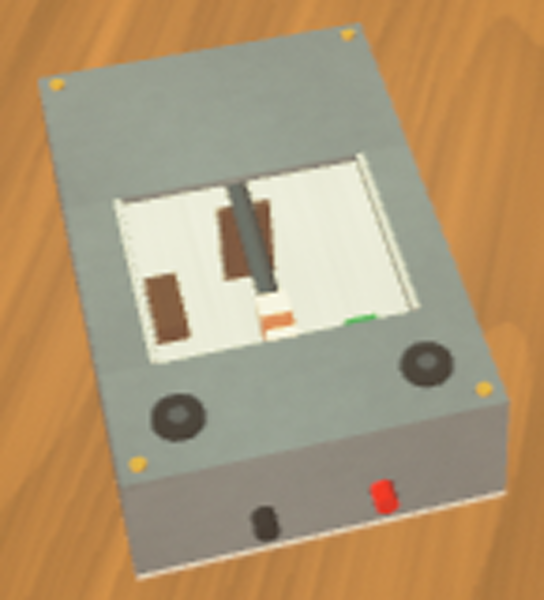

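View pics/t1.png

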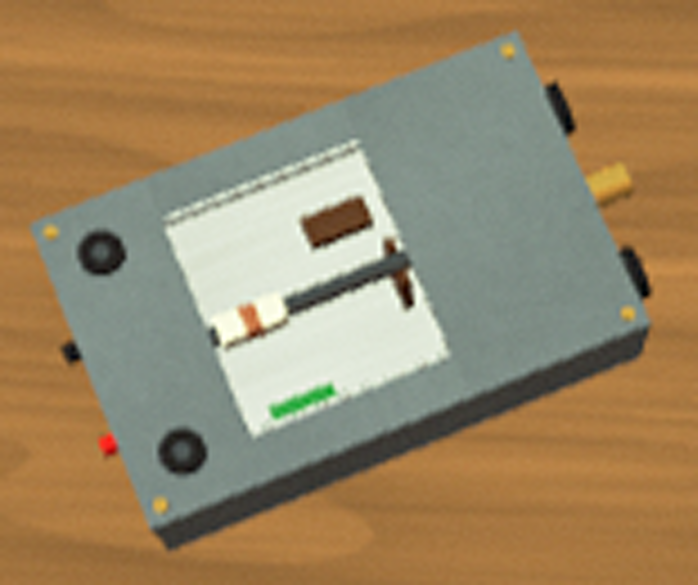

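```bash
cat > h.py <<'E'
import numpy as np,cv2
from station import manip
def ray(s,px):
    K=s["mtx"];T=s["world_from_camera"]
    d=np.array([(px[0]-K[0,2])/K[0,0],-(px[1]-K[1,2])/K[1,1],-1.]); return T[:3,3],T[:3,:3]@d
def onz(s,px,z):
    o,d=ray(s,px); return o+d*(z-o[2])/d[2]
def proj(s,p):
    T=s["world_from_camera"];c=T[:3,:3].T@(np.asarray(p)-T[:3,3]);K=s["mtx"]
    return np.array([K[0,0]*c[0]/-c[2]+K[0,2],K[1,1]*-c[1]/-c[2]+K[1,2]])
def rigid(M,W):
    M=np.array(M,float);W=np.array(W)
    H=(M-M.mean(0)).T@(W-W.mean(0)); th=np.arctan2(H[0,1]-H[1,0],H[0,0]+H[1,1])
    R=np.array([[np.cos(th),-np.sin(th)],[np.sin(th),np.cos(th)]]); t=W.mean(0)-R@M.mean(0)
    return th,t,np.linalg.norm(W-(M@R.T+t),axis=1)
E
cat > a.py <<'E'
from h import *
M={"top":[((32,225),(150,-95)),((152,528),(150,95)),((517,33),(-150,-95)),((648,322),(-150,95)),((165,218),(80,-65)),((356,140),(-40,-65)),((252,437),(80,65)),((448,355),(-40,65))],
"side":[((40,80),(-150,-95)),((360,25),(-150,95)),((506,402),(150,95)),((122,485),(150,-95)),((115,200),(-40,-65)),((362,155),(-40,65)),((418,307),(80,65)),((152,362),(80,-65))]}
allM=[];allW=[]
for n,(o,sc) in {"top":((205,130),4.5),"side":((200,210),3.75)}.items():
    s=manip.snapshot(n); g=cv2.cvtColor(s["frame"],cv2.COLOR_RGB2GRAY)
    for ref in (0,1):
        p=np.array([[a[0]/sc+o[0]-.4,a[1]/sc+o[1]-.4] for a,_ in M[n]],np.float32)
        if ref: p=cv2.cornerSubPix(g,p.reshape(-1,1,2),(3,3),(-1,-1),(3,30,.01)).reshape(-1,2)
        W=[onz(s,q,.075)[:2] for q in p]; m=[np.array(b)/1000 for _,b in M[n]]
        th,t,r=rigid(m,W); print(n,ref,np.degrees(th),t,(r*1000).round(1))
        if ref==0: allM+=m;allW+=W
th,t,r=rigid(allM,allW);print(th,np.degrees(th),t,(r*1000).round(1))
E
python3 a.py
```

```text
top 0 115.28762927767002 [0.59166782 0.06822604] [1.8 0.9 1.4 1.7 3.9 4.6 3.8 3.3]
top 1 115.4937781928454 [0.58976403 0.06843455] [2.8 2.1 4.9 0.8 1.5 3.  2.8 0.8]
side 0 115.2102326577549 [0.58993234 0.06892412] [2.7 2.6 1.8 1.8 2.9 3.2 4.  3.4]
side 1 115.17968114331579 [0.59009286 0.06857922] [3.1 2.9 0.6 3.1 2.9 2.4 4.7 4. ]
2.0114751133750293 115.24903459198795 [0.5908001  0.06857508] [2.1 1.7 0.5 2.  4.7 5.2 3.3 2.4 3.6 3.1 1.1 1.9 2.5 4.1 4.2 2.5]
```

```bash
cat > b.py <<'E'
from h import *
th=2.0115;c=np.array([.5905,.0686]);R=np.array([[np.cos(th),-np.sin(th)],[np.sin(th),np.cos(th)]])
s=manip.snapshot("top");o=np.array([205,130])
for p in ((251,316),(215,327),(288,307),(296,302),(400,262)):
    w=onz(s,np.array(p)/4.5+o-.4,.058)[:2]; print(p,w,(R.T@(w-c)*1000).round(1))
s=manip.snapshot("side");o=np.array([200,210])
for p in ((277,322),(268,288),(240,188)):
    w=onz(s,np.array(p)/3.75+o-.4,.058)[:2]; print(p,w,(R.T@(w-c)*1000).round(1))
print("grip",R@[.055,0]+c)
E
python3 b.py
```

```text
(251, 316) [0.56961468 0.11793918] [53.5 -2.2]
(215, 327) [0.56230023 0.13794517] [74.7 -4.1]
(288, 307) [0.57578921 0.09724667] [32.2  1.1]
(296, 302) [0.57893062 0.09287159] [26.9  0.1]
(400, 262) [0.6051272  0.03485633] [-36.8   1.2]
(277, 322) [0.56752473 0.11764541] [54.2 -0.1]
(268, 288) [0.5775467  0.09523467] [29.6  0.4]
(240, 188) [0.6099148  0.02485329] [-47.8   1.1]
grip [0.56703832 0.11834484]
```

Candidates: dark rod inside the chassis (top 265,195; side 265,270), smaller dark rod on the bench (top 263,297), and green rod (top 411,243). The one in the chassis fits: it is not green and it is the larger dark one. The enlarged crops show its white former with an orange band, seated in the hatch and saddle.

>>> servo_tool([
  [-35,-25,0,0,0,0,1],
  [-40,-28,0,0,0,0,1],
  [-40,-28,0,0,0,0,1],
  [-40,-28,0,0,0,0,1],
  [-40,-28,0,0,0,0,1],
  [-40,-28,0,0,0,0,1],
  [-40,-28,0,0,0,0,1],
  [-40,-28,0,0,0,0,1],
  [-40,-28,0,0,0,0,1],
  [-40,-28,0,0,0,0,1],
  [-40,-28,0,0,0,0,1],
  [-40,-28,0,0,0,0,1],
])

```text
t: 1.3
tcp_pos: [0.4842, 0.2283, 0.2056]
tool_rot: [0.115, 0.993, 0.004, 0.001]
force: [0.1, 1.0, 0.2]
finger_gap: 0.999
```

>>> servo_tool([
  [0,0,0,0,0,0.11,1],
  [0,0,0,0,0,0.11,1],
  [0,0,0,0,0,0.11,1],
  [0,0,0,0,0,0.11,1],
  [0,0,0,0,0,0.11,1],
  [0,0,0,0,0,0.11,1],
  [0,0,0,0,0,0.11,0.6],
  [0,0,0,0,0,0.11,0.6],
])

```text
t: 1.97
tcp_pos: [0.4945, 0.2178, 0.206]
tool_rot: [0.552, 0.834, 0.005, 0.002]
force: [0.6, 0.4, 0.2]
finger_gap: 0.801
```

Now a helper that gives errors in tool axes toward a chassis-frame target.

```bash
cat > e.py <<'E'
# usage: e.py gx gy gz tilt_deg : grasp point target in chassis mm
import sys; from h import *
from scipy.spatial.transform import Rotation as Ro
th=2.0115;c=np.array([.5905,.0686,0]);C=Ro.from_euler('z',th)
s=manip.sense(); T=Ro.from_quat(s["tool_rot"]); g=s["tcp_pos"]-.019*T.as_matrix()[:,2]
Rt=C.as_matrix()@np.diag([1,-1,-1])
print("t",s["t"],"grasp_c",(C.inv().apply(g-c)*1000).round(1),"tilt etc (tool rotvec vs level)",Ro.from_matrix(Rt.T@T.as_matrix()).as_rotvec().round(3),"F_c",C.inv().apply(s["force"]).round(1),"gap",round(s["finger_gap"],3),"q",s["q"].round(2))
if len(sys.argv)>1:
    a=[float(v) for v in sys.argv[1:]]
    G=C.apply(np.array(a[:3])/1000)+c
    Rg=Ro.from_matrix(Rt)*Ro.from_rotvec([0,np.radians(a[3]),0])
    dr=(T.inv()*Rg).as_rotvec()
    tcp=G+.019*Rg.as_matrix()[:,2]
    print("tcp move tool mm",(T.inv().apply(tcp-s["tcp_pos"])*1000).round(1),"grasp move",(T.inv().apply(G-g)*1000).round(1),"rot",dr.round(3))
E
python3 e.py 55 0 140 0
```

```text
t 1.9667 grasp_c [175.8  23.4 225. ] tilt etc (tool rotvec vs level) [-0.011  0.002  0.038] F_c [ 0.1 -0.7  0.2] gap 0.801 q [ 0.21  0.41  1.66  0.    1.06 -0.2 ]
tcp move tool mm [-120.    26.8   85.1] grasp move [-120.    27.    85.1] rot [ 0.011 -0.002 -0.038]
```

>>> servo_tool([
  [-24,5.3,17,0.002,0,-0.007,0.5],
  [-24,5.3,17,0.002,0,-0.007,0.5],
  [-24,5.3,17,0.002,0,-0.007,0.5],
  [-24,5.3,17,0.002,0,-0.007,0.5],
  [-24,5.3,17,0.002,0,-0.007,0.5],
  [0,0,0,0,0,0,0.5],
  [0,0,0,0,0,0,0.5],
])

```text
t: 2.55
tcp_pos: [0.5726, 0.1167, 0.1197]
tool_rot: [0.537, 0.844, 0.004, 0.002]
force: [0.2, 0.3, 1.1]
finger_gap: 0.747
```

```bash
python3 e.py 55 0 110 0
```

```text
t 2.55 grasp_c [ 51.1  -4.2 138.7] tilt etc (tool rotvec vs level) [-0.008  0.001  0.003] F_c [ 0.1 -0.3  1.1] gap 0.747 q [ 0.01  0.58  1.62  0.01  0.93 -0.43]
tcp move tool mm [ 3.8 -4.6 28.6] grasp move [ 3.8 -4.4 28.6] rot [ 0.008 -0.001 -0.003]
```

>>> servo_tool([
  [2,-2.5,15,0.004,0,-0.001,0.5],
  [2,-2.5,14,0.004,0,-0.001,0.5],
  [0,0,0,0,0,0,0.5],
  [0,0,0,0,0,0,0.5],
])

```text
t: 2.88
tcp_pos: [0.5668, 0.1197, 0.092]
tool_rot: [0.536, 0.844, 0.001, 0.001]
force: [0.2, -0.4, 0.8]
finger_gap: 0.755
```

```bash
python3 e.py 55 0 52 0; python3 - <<'E'
from h import *
a=manip.snapshot("side")["frame"][190:350,190:350,::-1];b=manip.snapshot("top")["frame"][120:280,190:350,::-1]
cv2.imwrite("pics/c1.png",cv2.resize(np.hstack([a,b]),None,fx=2.5,fy=2.5,interpolation=2))
E
```

```text
t 2.8833 grasp_c [ 56.3  -0.3 111. ] tilt etc (tool rotvec vs level) [-0.003  0.     0.002] F_c [-0.4 -0.   0.8] gap 0.755 q [ 0.01  0.62  1.65  0.    0.87 -0.43]
tcp move tool mm [-1.4 -0.5 59. ] grasp move [-1.4 -0.4 59. ] rot [ 0.003 -0.    -0.002]
```

View pics/c1.png

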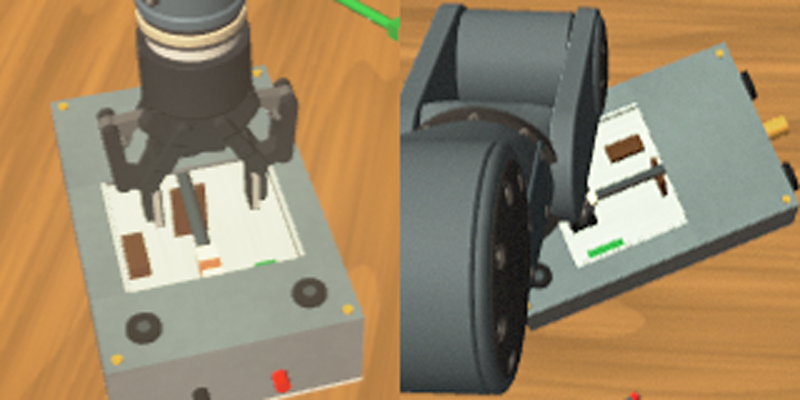

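Side view: the open fingers (crop 155,215 and 257,195) straddle the rod inside the hatch. Going down.

>>> servo_tool([
  [-0.4,-0.1,15,0.001,0,0,0.3],
  [-0.3,-0.1,15,0.001,0,0,0.3],
  [-0.3,-0.1,15,0.001,0,0,0.3],
  [-0.3,-0.1,12,0,0,0,0.3],
  [0,0,0,0,0,0,0.3],
  [0,0,0,0,0,0,0.3],
])

```text
t: 3.48
tcp_pos: [0.5734, 0.1208, 0.0418]
tool_rot: [0.535, 0.845, 0.005, 0.007]
force: [1.1, 0.1, 0.1]
finger_gap: 0.652
```

```bash
python3 e.py 55 0 51 0
```

```text
t 3.4833 grasp_c [54.7 -6.5 60.8] tilt etc (tool rotvec vs level) [-0.015 -0.006 -0.002] F_c [-0.4 -1.   0.1] gap 0.652 q [ 0.02  0.7   1.67  0.    0.75 -0.43]
tcp move tool mm [ 0.5 -7.   9.7] grasp move [ 0.4 -6.7  9.7] rot [0.015 0.006 0.002]
```

>>> servo_tool([
  [0.2,-3,4,0.007,0.003,0,0.3],
  [0.2,-3,4,0.007,0.003,0,0.3],
  [0,0,0,0,0,0,0.3],
  [0,0,0,0,0,0,0.3],
])

```text
t: 3.82
tcp_pos: [0.5697, 0.1189, 0.0367]
tool_rot: [0.534, 0.845, 0.002, 0.002]
force: [-1.0, 0.2, -0.0]
finger_gap: 0.65
```

```bash
python3 e.py 55 0 51 0
```

```text
t 3.8167 grasp_c [54.4 -2.5 55.7] tilt etc (tool rotvec vs level) [-0.005 -0.002 -0.003] F_c [ 0.6  0.8 -0. ] gap 0.65 q [ 0.01  0.71  1.67  0.    0.75 -0.43]
tcp move tool mm [ 0.6 -2.7  4.7] grasp move [ 0.6 -2.5  4.7] rot [0.005 0.002 0.003]
```

>>> servo_tool([
  [0.5,-2.5,4,0.005,0.002,0.002,0.3],
  [0,-0.8,1.5,0.002,0,0,0.3],
  [0,0,0.5,0,0,0,0.3],
  [0,0,0,0,0,0,0.3],
])

```text
t: 4.15
tcp_pos: [0.5668, 0.1178, 0.0312]
tool_rot: [0.535, 0.845, -0.001, 0.0]
force: [0.3, -0.4, 0.1]
finger_gap: 0.648
```

```bash
python3 e.py 55 0 51 0;python3 - <<'E'
from h import *
a=manip.snapshot("side")["frame"][200:330,200:330,::-1]
cv2.imwrite("pics/c2.png",cv2.resize(a,None,fx=4,fy=4,interpolation=2))
E
```

```text
t 4.15 grasp_c [54.6  0.5 50.2] tilt etc (tool rotvec vs level) [ 0.001 -0.001 -0.   ] F_c [-0.5 -0.1  0.1] gap 0.648 q [ 0.01  0.72  1.68 -0.    0.75 -0.43]
tcp move tool mm [ 0.4  0.5 -0.8] grasp move [ 0.4  0.5 -0.8] rot [-0.001  0.001  0.   ]
```

View pics/c2.png

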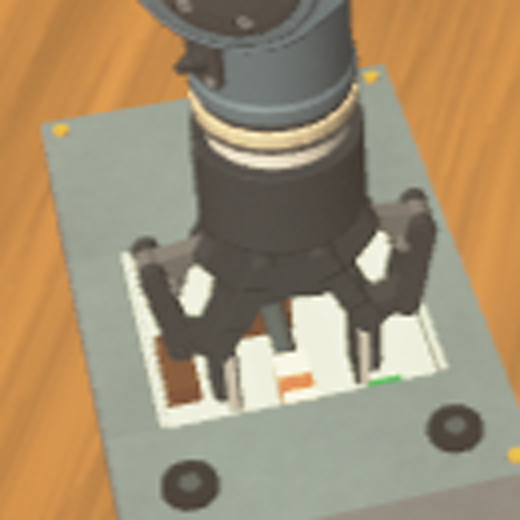

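Fingers at crop columns 232 and 362, orange band centred at 296: well centred. Closing.

>>> servo_tool([
  [0,0,0,0,0,0,0],
  [0,0,0,0,0,0,-0.2],
  [0,0,0,0,0,0,-0.4],
  [0,0,0,0,0,0,-0.5],
  [0,0,0,0,0,0,-0.6],
  [0,0,0,0,0,0,-0.7],
], grip_force=50)

```text
t: 4.7
tcp_pos: [0.567, 0.1178, 0.0315]
tool_rot: [0.535, 0.845, -0.0, 0.0]
force: [0.0, -0.8, 1.4]
finger_gap: 0.158
```

```bash
python3 e.py 55 0 52 0
```

```text
t 4.7 grasp_c [54.5  0.3 50.5] tilt etc (tool rotvec vs level) [ 0.    -0.001 -0.   ] F_c [-0.7  0.3  1.4] gap 0.158 q [ 0.01  0.72  1.68 -0.    0.75 -0.43]
tcp move tool mm [ 0.5  0.3 -1.5] grasp move [ 0.5  0.3 -1.5] rot [-0.     0.001  0.   ]
```

>>> servo_tool([
  [0,0,0,0,0,0,-0.85],
  [0,0,0,0,0,0,-1],
  [0,0,0,0,0,0,-1],
  [0,0,0,0,0,0,-1],
], grip_force=60)

```text
t: 5.03
tcp_pos: [0.567, 0.1178, 0.0315]
tool_rot: [0.535, 0.845, -0.0, 0.0]
force: [-0.1, 0.6, 0.3]
finger_gap: 0.156
```

```bash
python3 e.py 55 0 52 0
```

```text
t 5.0333 grasp_c [54.5  0.3 50.5] tilt etc (tool rotvec vs level) [ 0.    -0.001 -0.001] F_c [ 0.6 -0.2  0.3] gap 0.156 q [ 0.01  0.72  1.68 -0.    0.75 -0.43]
tcp move tool mm [ 0.5  0.3 -1.5] grasp move [ 0.4  0.3 -1.5] rot [-0.     0.001  0.001]
```

>>> servo_tool([
  [-3,0,0,0,0,0,-1],
  [-3,0,0,0,0,0,-1],
  [-3,0,0,0,0,0,-1],
  [-3,0,0,0,0,0,-1],
], grip_force=70)

```text
t: 5.37
tcp_pos: [0.5667, 0.1167, 0.0315]
tool_rot: [0.538, 0.843, 0.004, -0.008]
force: [-2.4, 9.7, 2.5]
finger_gap: 0.151
```

```bash
python3 e.py 35 0 50.5 0
```

```text
t 5.3667 grasp_c [53.3  1.  50.5] tilt etc (tool rotvec vs level) [0.002 0.018 0.007] F_c [ 9.8 -2.   2.5] gap 0.151 q [ 0.    0.72  1.67  0.02  0.76 -0.45]
tcp move tool mm [-18.7   1.2  -0.3] grasp move [-18.3   1.1  -0.3] rot [-0.002 -0.018 -0.007]
```

>>> servo_tool([
  [-8,0.5,0,0,-0.02,-0.007,-1],
  [-8,0.5,0,0,-0.02,-0.007,-1],
  [-8,0,0,0,-0.02,0,-1],
])

```text
t: 5.62
tcp_pos: [0.5727, 0.1045, 0.0318]
tool_rot: [0.534, 0.845, -0.009, 0.01]
force: [0.0, -0.5, 1.2]
finger_gap: 0.152
```

```bash
python3 e.py 35 0 50.5 0
```

```text
t 5.6167 grasp_c [40.5  0.7 50.8] tilt etc (tool rotvec vs level) [ 0.004 -0.028 -0.002] F_c [-0.4  0.2  1.2] gap 0.152 q [ 0.    0.72  1.67 -0.04  0.74 -0.41]
tcp move tool mm [-5.   0.7  0.4] grasp move [-5.5  0.7  0.4] rot [-0.004  0.028  0.002]
```

>>> servo_tool([
  [-6,0.4,0,0,0.02,0,-1],
  [-5,0.3,0,0,0.01,0,-1],
  [-5,0,0,0,0,0,-1],
  [0,0,0,0,0,0,-1],
])

```text
t: 5.95
tcp_pos: [0.5804, 0.0892, 0.0316]
tool_rot: [0.534, 0.845, -0.002, -0.002]
force: [0.4, 0.5, 0.2]
finger_gap: 0.151
```

```bash
python3 e.py -2 0 51 0
```

```text
t 5.95 grasp_c [22.9  0.2 50.6] tilt etc (tool rotvec vs level) [ 0.005  0.002 -0.003] F_c [ 0.3 -0.6  0.2] gap 0.151 q [-0.04  0.73  1.65 -0.    0.77 -0.48]
tcp move tool mm [-25.    0.2  -0.5] grasp move [-24.9   0.1  -0.5] rot [-0.005 -0.002  0.003]
```

Free of the springs. Pulling back further.

>>> servo_tool([
  [-7,0,0,-0.001,0,0.001,-1],
  [-7,0,0,-0.001,0,0.001,-1],
  [-7,0,-0.5,-0.001,0,0.001,-1],
  [0,0,0,0,0,0,-1],
])

```text
t: 6.28
tcp_pos: [0.5904, 0.0676, 0.0319]
tool_rot: [0.536, 0.844, -0.001, -0.001]
force: [0.4, -0.6, -0.6]
finger_gap: 0.149
```

```bash
python3 e.py -2 0 57 0; python3 - <<'E'
from h import *
a=manip.snapshot("side")["frame"][200:350,200:350,::-1];b=manip.snapshot("top")["frame"][120:270,200:350,::-1]
cv2.imwrite("pics/c3.png",cv2.resize(np.hstack([a,b]),None,fx=2.6,fy=2.6,interpolation=2))
E
```

```text
t 6.2833 grasp_c [-0.9  0.4 50.9] tilt etc (tool rotvec vs level) [0.002 0.002 0.001] F_c [-0.7 -0.2 -0.6] gap 0.149 q [-0.07  0.73  1.64  0.    0.78 -0.51]
tcp move tool mm [-1.1  0.5 -6.1] grasp move [-1.1  0.4 -6.1] rot [-0.002 -0.002 -0.001]
```

View pics/c3.png

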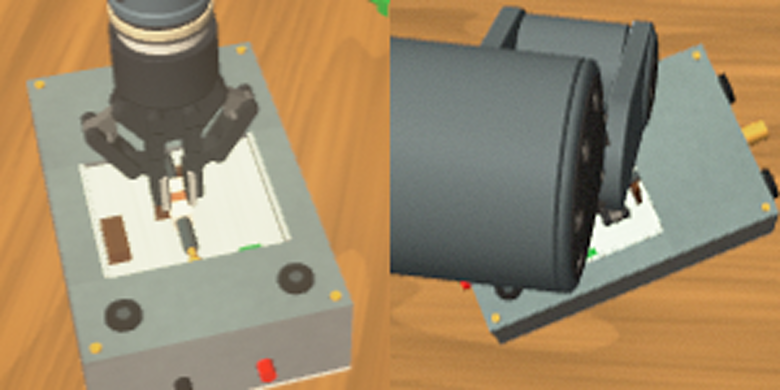

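Side view: the plug (crop 192,255) has come back into view within the hatch, and the former is held between the fingers. Checking tip position.

```bash
python3 - <<'E'
from h import *
th=2.0115;c=np.array([.5905,.0686]);R=np.array([[np.cos(th),-np.sin(th)],[np.sin(th),np.cos(th)]])
s=manip.snapshot("side")
for p in ((188,225),(192,248),(194,260)):
    w=onz(s,np.array(p)/2.6+200-.4,.055)[:2]; print(p,(R.T@(w-c)*1000).round(1))
E
```

```text
(188, 225) [26.6  2.5]
(192, 248) [50.3  0.5]
(194, 260) [62.3 -0.6]
```

>>> servo_tool([
  [-0.5,0.3,-3,0,0,0,-1],
  [-0.5,0.2,-3,0,0,0,-1],
  [0,0,0,0,0,0,-1],
])

```text
t: 6.68
tcp_pos: [0.5895, 0.0687, 0.0378]
tool_rot: [0.535, 0.845, -0.001, -0.003]
force: [0.1, -0.1, 0.3]
finger_gap: 0.155
```

```bash
python3 e.py -2 0 57 0
```

```text
t 6.6833 grasp_c [ 0.5  0.7 56.8] tilt etc (tool rotvec vs level) [ 0.005  0.004 -0.   ] F_c [-0.1 -0.1  0.3] gap 0.155 q [-0.07  0.72  1.63  0.    0.79 -0.51]
tcp move tool mm [-2.5  0.8 -0.2] grasp move [-2.5  0.7 -0.2] rot [-0.005 -0.004  0.   ]
```

>>> servo_tool([
  [0.3,0.2,-1.3,-0.001,0.04,0,-1],
  [0.3,0.2,-1.3,-0.001,0.04,0,-1],
  [0.5,0,-1.3,0,0.04,0,-1],
  [0.7,0,-1.3,0,0.04,0,-1],
])

```text
t: 7.02
tcp_pos: [0.5868, 0.0742, 0.0442]
tool_rot: [0.531, 0.843, 0.044, -0.073]
force: [-0.3, 0.5, -0.4]
finger_gap: 0.152
```

```bash
python3 e.py -2 0 61 8
```

```text
t 7.0167 grasp_c [ 3.4  0.8 62.9] tilt etc (tool rotvec vs level) [ 0.004  0.171 -0.006] F_c [ 0.6  0.  -0.4] gap 0.152 q [-0.14  0.73  1.59  0.18  0.93 -0.7 ]
tcp move tool mm [-6.3  0.9  0.9] grasp move [-5.7  0.8  0.9] rot [-0.005 -0.032  0.006]
```

>>> servo_tool([
  [-0.5,0.2,-1.5,-0.001,0.045,0.001,-1],
  [0,0.2,-1.5,-0.001,0.045,0.001,-1],
  [0,0.2,-1.5,-0.001,0.045,0.001,-1],
  [0.3,0,-1.5,0,0.045,0.001,-1],
])

```text
t: 7.35
tcp_pos: [0.5874, 0.0747, 0.0515]
tool_rot: [0.524, 0.832, 0.095, -0.152]
force: [-0.6, -1.1, -1.1]
finger_gap: 0.151
```

```bash
python3 e.py 0 0 69.2 20
```

```text
t 7.35 grasp_c [ 0.2  0.1 69.2] tilt etc (tool rotvec vs level) [ 0.002  0.36  -0.006] F_c [-0.8  1.  -1.1] gap 0.151 q [-0.22  0.77  1.52  0.32  1.1  -0.84]
tcp move tool mm [-0.4  0.2 -0. ] grasp move [-0.2  0.1 -0. ] rot [-0.003 -0.011  0.005]
```

>>> servo_tool([
  [7,0,0,0,0,0,-1],
  [8,0,0,0,0,0,-1],
  [8,0,0,0,0,0,-1],
  [8,0,0,0,0,0,-1],
  [0,0,0,0,0,0,-1],
])

```text
t: 7.77
tcp_pos: [0.5731, 0.103, 0.063]
tool_rot: [0.525, 0.832, 0.094, -0.151]
force: [1.1, -0.1, -0.2]
finger_gap: 0.153
```

```bash
python3 e.py 30 0 80.5 20.6;  python3 - <<'E'
from h import *
a=manip.snapshot("side")["frame"][200:350,200:350,::-1];b=manip.snapshot("top")["frame"][120:270,200:350,::-1]
cv2.imwrite("pics/c4.png",cv2.resize(np.hstack([a,b]),None,fx=2.6,fy=2.6,interpolation=2))
E
```

```text
t 7.7667 grasp_c [31.9  1.  80.8] tilt etc (tool rotvec vs level) [ 0.003  0.358 -0.004] F_c [-0.5 -0.9 -0.2] gap 0.153 q [-0.18  0.74  1.56  0.33  1.08 -0.81]
tcp move tool mm [-1.8  1.  -0.4] grasp move [-1.9  1.  -0.4] rot [-0.004  0.001  0.004]
```

View pics/c4.png

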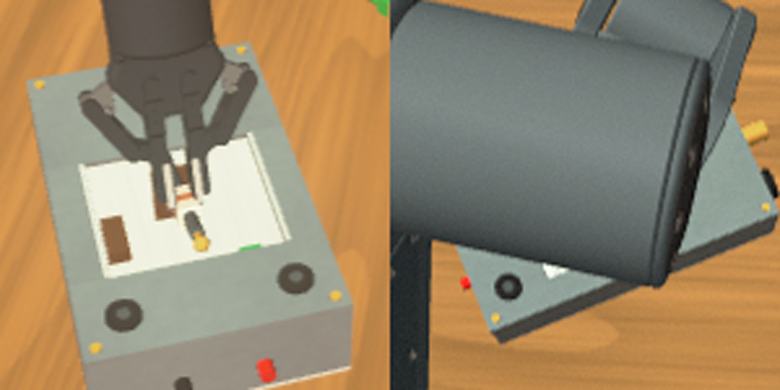

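```bash
python3 - <<'E'
from h import *
from scipy.spatial.transform import Rotation as Ro
C=Ro.from_euler('z',2.0115);c=np.array([.5905,.0686,0]);s=manip.snapshot("side")
for p in ([97,0,107],[70.,0,96]): print((proj(s,C.apply(np.array(p)/1000)+c)-200+.4)*2.6)
E
```

```text
[201.80286445 246.63988312]
[194.31343336 229.75767137]
```

The plug shows at crop (200,245), right where predicted (202,247), so nothing has slipped. Drawing on along the axis.

>>> servo_tool([
  [8,0.3,0,-0.001,0,0.001,-1],
  [8,0.3,0,-0.001,0,0.001,-1],
  [8,0.2,0,0,0,0,-1],
  [8,0,0,0,0,0,-1],
  [8,0,0,0,0,0,-1],
  [6,0,0,0,0,0,-1],
  [0,0,0,0,0,0,-1],
])

```text
t: 8.5
tcp_pos: [0.5546, 0.1448, 0.0801]
tool_rot: [0.527, 0.831, 0.095, -0.15]
force: [-0.5, -0.9, -0.9]
finger_gap: 0.149
```

```bash
python3 e.py 88 0 103 20.6
```

```text
t 8.5 grasp_c [77.7 -0.  97.9] tilt etc (tool rotvec vs level) [ 0.     0.357 -0.001] F_c [-0.6  0.8 -0.9] gap 0.149 q [-0.11  0.69  1.6   0.35  1.07 -0.76]
tcp move tool mm [11.5 -0.  -1.2] grasp move [11.5 -0.  -1.2] rot [-0.001  0.003  0.001]
```

>>> servo_tool([
  [8,0,0,0,0,0,-1],
  [8,0,-1,0,0,0,-1],
  [6,0,-2,0,0,0,-1],
  [0,0,0,0,0,0,-1],
])

```text
t: 8.83
tcp_pos: [0.5453, 0.1647, 0.0917]
tool_rot: [0.526, 0.831, 0.095, -0.15]
force: [-0.1, -0.3, -0.1]
finger_gap: 0.149
```

```bash
python3 e.py 98 0 200 0
```

```text
t 8.8333 grasp_c [ 9.950e+01 -1.000e-01  1.095e+02] tilt etc (tool rotvec vs level) [ 0.     0.357 -0.001] F_c [-0.2  0.2 -0.1] gap 0.149 q [-0.08  0.67  1.62  0.35  1.07 -0.73]
tcp move tool mm [ 23.5  -0.1 -86.5] grasp move [ 30.1  -0.1 -85.3] rot [-0.    -0.357  0.001]
```

>>> servo_tool([
  [4,0,-11,0,0,0,-1],
  [5,0,-14,0,0,0,-1],
  [5,0,-14,0,0,0,-1],
  [5,0,-14,0,0,0,-1],
  [4,0,-14,0,-0.05,0,-1],
  [3,0,-12,0,-0.06,0,-1],
  [2,0,-8,0,-0.06,0,-1],
  [0,0,-4,0,-0.06,0,-1],
  [0,0,0,0,-0.05,0,-1],
  [0,0,0,0,-0.03,0,-1],
  [0,0,0,0,0,0,-1],
  [0,0,0,0,0,0,-1],
])

```text
t: 9.83
tcp_pos: [0.5504, 0.1588, 0.202]
tool_rot: [0.538, 0.843, 0.012, -0.01]
force: [0.0, -0.1, -1.3]
finger_gap: 0.149
```

```bash
python3 e.py 80 0 200 0; python3 - <<'E'
from h import *
a=manip.snapshot("side")["frame"][:,:,::-1];cv2.imwrite("pics/c5.png",a)
cv2.imwrite("pics/c6.png",manip.snapshot("top")["frame"][:,:,::-1])
E
```

```text
t 9.8333 grasp_c [ 98.1  -2.1 221. ] tilt etc (tool rotvec vs level) [-0.009  0.029  0.006] F_c [-0.1 -0.  -1.3] gap 0.149 q [ 0.07  0.46  1.58  0.03  1.11 -0.38]
tcp move tool mm [-19.2  -2.3  20.4] grasp move [-18.7  -2.1  20.4] rot [ 0.009 -0.029 -0.006]
```

View pics/c5.png

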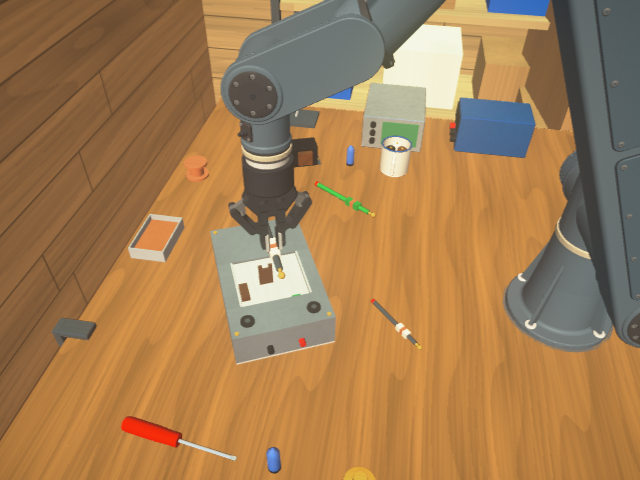

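View pics/c6.png

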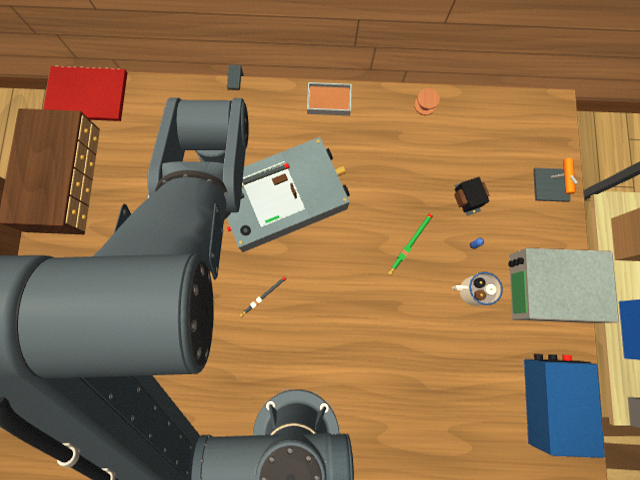

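Side view: the plug is at (282,274), in the air above the hatch. Top view: the red tail is at (286,165), clear of the chassis, and the bystanders in sight have not moved. Settling, then a last check.

>>> servo_tool([
  [0,0,0,0,0,0,-1],
  [0,0,0,0,0,0,-1],
  [0,0,0,0,0,0,-1],
  [0,0,0,0,0,0,-1],
  [0,0,0,0,0,0,-1],
  [0,0,0,0,0,0,-1],
])

```text
t: 10.43
tcp_pos: [0.5511, 0.1557, 0.2002]
tool_rot: [0.54, 0.841, 0.011, -0.012]
force: [0.1, 0.8, -0.5]
finger_gap: 0.15
```

```bash
python3 - <<'E'
from h import *
from scipy.spatial.transform import Rotation as Ro
s=manip.sense();T=Ro.from_quat(s["tool_rot"])
print(s["t"],np.abs(s["qd"]).max(),s["force"],s["finger_gap"])
for n,l in (("side",.07),("top",-.13)):
    p=s["tcp_pos"]+T.apply([l,0,-.0205]); print(n,p,proj(manip.snapshot(n),p))
a=manip.snapshot("side")["frame"];b=cv2.imread("pics/side0.png")[:,:,::-1];
d=np.abs(a.astype(int)-b).max(2)
for n,(u,v) in dict(sd=(180,440),va=(273,460),hub=(360,475),tr=(303,152),vb=(350,155),mug=(395,157)).items(): print(n,d[max(0,v-20):v+20,u-12:u+12].max())
E
```

```text
10.4333 0.005782359548981466 [ 0.06983798  0.82235064 -0.54588432] 0.1500870440873988
side [0.52220282 0.21869396 0.22285375] [281.88997943 276.57446382]
top [0.605339   0.03689923 0.21660466] [290.18614401 165.88537447]
sd 10
va 10
hub 10
tr 119
vb 10
mug 10
```

```bash
python3 -c "
from station import manip
print(manip.sign_off())"
```

```text
the job is handed in; nothing more can be done
None
```

I unplugged the aerial, tilted it and drew it out through the hatch plug end first. I handed the job in at about 10.6 s with the gripper still holding it. No verdict came back, so the figures below are my own checks.

- **Unplugging:** I gripped the white coil former with 50 to 70 N and pulled the rod back about 55 mm. The force I read between moves reached about 10 N, then fell to zero once the ball was free.
- **Drawing out:** I lifted the rod 6 mm clear of the saddle, tilted it about 20° and drew it out along its own axis. Readings between moves stayed near 1 N, so I saw no sign of it catching on the metal.
- **Final position:** the rod is still and about 140 mm above the chassis top, with its plug end at z = 0.223 m and its tail at 0.217 m. The former is about 9 to 10 cm sideways from the chassis centre. Both ends appear in the camera images within about 4 pixels of where I predicted.
- **Bystanders:** the screwdriver, both valves, the dial hub and the mug show no image change. The transformer check did flag a difference in the side view, most likely because the arm now covers part of it. In the top view it is where it was at the start.

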